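# Gauge the depth of a heater well with a dip rod

### The arm

A 7-joint arm with a two-finger parallel gripper is mounted at the origin on a cart in front of the work surface, level with it; the furniture and walls round the work are solid. World frame = base frame: x ahead of the robot, y to its left, z up, the work surface at z = 0. Lengths are in m, angles in rad, forces in N, time in s.
With the tool pointing down it reaches from about 0.4 to 0.85 m from the base axis. Payload 10.4 kg.
Tool frame: the origin (TCP) lies on the centre line of the jaws, within the pads' length; the fingertips stand 11 mm ahead of it and the grasp point (between the pads) lies 8 mm behind it (manip.finger_overhang is the distance from the TCP to the fingertips, in m); z points along the fingers, y is the line along which they close (so a half turn about z gives the same grasp; the last joint's range is limited). The gripper opens to 85 mm and grips with 20 to 120 N. Pads are 22 mm wide; open, the fingers measure 114 mm over their backs; the gripper's body (76 mm by 85 mm) begins 54 mm behind the grasp point. The pads swing forward as they close: fully open they stand 13 mm farther back than shut.
Start: joints at [1.31, 0.332, -0.065, 1.46, 0.022, 1.35, -0.088], TCP at [0.147, -0.607, 0.242] pointing down, gripper open.
Joint ranges: [-2.6, 2.6], [-0.5, 2.12], [-1.47, 1.34], [0.16, 2.42], [-1.27, 4.41], [0.06, 2.06], [-2.6, 2.6]. Speed limits (rad/s): [2.22, 2.22, 2.79, 2.79, 3.14, 3.14, 3.14].

### API

Orientations are given as a unit quaternion [x, y, z, w].
In Python, from workcell import manip, imaging, workorder gives the robot as it stands.
- The arm moves only by the tool jog_arm, never from a script. Its argument "deltas" is a list of rows, each an object with "gripper": the opening, from 0 (shut) to 1 (fully open); "offset": the shift along the tool's x, y, z in m, a list of three; "rotation": the turn, a rotation vector about the tool's x, y, z in degrees, a list of three. In form: [{"gripper": gripper, "offset": [tx, ty, tz], "rotation": [ax, ay, az]}, ...]. A call has 1 to 20 rows; each row shifts and turns the commanded pose from where the row before left it, along the tool's axes as they then stand; what a row does not reach is not made up. A row lasts 1/10 s, in which the tool goes at most 50 mm and 8.59 degrees, less where a joint would pass 70% of its speed; a pose out of reach is approached as far as the arm can. A call with a gripper value outside its range is refused whole. The fingers move at their own pace and stop on an object; "newtons" is the grip in N (left out, the last holds). Time passes only in rows, so rows that do not move let the fingers close. It gives the time, the measured TCP pose, the force, the opening and the grip force at its end, in the units of the state.
- manip.get_obs(): the state, without advancing time (a new reading comes with each control period).
- imaging.camera(name): name is "scene" or "top" or "wrist"; returns the picture (480x640x3 uint8, blue, green, red); there is no depth.
- imaging.camera_model(name): a dict with "camera_matrix" (3x3 intrinsics, pixels), "world_to_cam" (4x4, takes a point from world to camera coordinates); the wrist camera has in their place "hand_eye" (4x4, takes a point from camera to tool coordinates, whose origin is the TCP and whose axes are the flange's). Camera axes: x right, y up, looking along -z (the intrinsics and any distortion apply to the point x, -y, -z); pixel columns grow to the right and rows downward; lengths in m; the calibration is good to about 2 mm. A picture is of the moment at which its call begins: read the wrist's pose just before it. camera_model takes no time and is no camera call.
- workorder.hand_in(): hands the job in; it is judged then, once.
The state is a dict: "clock": time; "joint_pos": joint angles; "joint_velocities": joint speeds; "tau": joint torques, N m; "position": TCP position; "ee_rot": TCP orientation; "ft_force": force on the tool from outside, world axes, zero at the start; "torque": the same for the moment, N m; "grip_width": opening from 0.0 (shut) to 1.0 (fully open); "grasp_force": force on a finger pad.
Only numpy, scipy, OpenCV 4.12 (cv2) and the standard library are available. Lean on these libraries where they do the work, as an engineer would, in place of code of your own. Each camera call takes 0.05 s, during which the arm holds its last target. There are 200 camera calls.

### The job

Gauge the depth of the dry-block heater's middle well: take the dip rod out of its stand and lower it into that well, then press it gently on past the drag of its tight sliding collar until the rod bottoms out. Leave the rod standing upright on the bottom of the well with the collar flush on the block's top face, marking the depth, and leave the other things on the bench alone.

Things in the scene. Friction and masses are not known exactly. Their poses are not given: they have to be found in the camera images.
- rod_grip (a point): centre of the dip rod's black square grip. The rod stands upright in its stand at the start, 160 mm long in all: a round steel shaft 12 mm thick with a tapered foot, whose lower end is 136 mm below this point; on top of it the square grip, 18x18 mm across and 48 mm high (from 24 mm below to 24 mm above this point), with a round finger guard 34 mm across and 4 mm thick right under it, x and y along the flats, z up along the rod. It weighs about 0.15 kg
- rod_tip (a point): centre of the flat lower end of the dip rod
- collar_face (a point): centre of the underside of the brass collar on the rod's shaft: a disc 30 mm across, 12 mm thick. The collar grips the shaft: it needs about 5 N to slide along it, more than the rod's weight, so the rod hangs on its collar unless it is pressed down. At the start the underside is 40 to 46 mm above the rod's lower end; it can slide up to 90 mm above it. The collar is wider than the well, so it lands on the block's top face and is pushed up the shaft as the rod goes down
- stand: grey stand of the dip rod, fixed: foot plate 78x78x6 mm under a 46x46 mm post, 42 mm high in all, with an upright round socket 14 mm wide and 36 mm deep in the middle of its top, in which the rod stands loosely on its end. Origin under its centre on the bench, z up
- heater: white dry-block heater, fixed to the bench: housing 115x148 mm with a bored aluminium block, 60x130 mm and 100 mm high, and a low control panel on its front (its -x side). Three upright blind wells in a row along its y axis: 9.5 mm wide at y=-42 mm, 14 mm wide at y=0 (the one to be gauged), 23.5 mm wide at y=+42 mm. Origin on the bench under the middle well, z up
- well_mouth (a point): centre of the middle well's mouth, level with the block's top face, 100 mm above the bench; z up. The well is 14 mm wide with a 3 mm chamfer round its mouth. Its solid steel bottom lies 50 to 85 mm below the mouth, at a depth that is not known beforehand and must be felt; pressed against it with more than 25 N the well would be damaged
- lab_timer: white countdown timer 62x66x19 mm lying on the bench, origin under its centre; bystander
- marker_black: black marker pen 135 mm long lying on the bench, origin under its centre; bystander
- beaker_100: small glass beaker 55 mm wide, 71 mm high; origin under its centre; bystander
- tape_roll: roll of grey tape 106 mm wide, 48 mm high, lying flat; origin under its centre; bystander

How it is judged:
By the outcome, as a careful person would: the job done as asked, in the order asked, and still so for the second after the job is handed in, with the robot touching nothing.
It also fails if it takes over 64 s, if anything falls off the work surface, if the arm or the gripper's body presses on something with over 40 N, if the wrist force passes 120 N, or if a joint passes its speed limit or range.

## Working session

There is one attempt and no reset: what is moved stays moved. The work goes in short steps, Python scripts to look and compute and a tool call to move; the robot and the scene stay as the last step left them, time stands still between calls to the robot, and variables do not carry over. Pictures are saved under pics/ and viewed, at most 10 in all, crops included, and the job is handed in when it is done.

Besides the shell and the picture viewer there is one more tool, called after ">>>" as name(argument=value, ...) on one line, values as JSON. jog_arm: Moves the arm, as the interface text tells. Its arguments: {"type":"object","properties":{"deltas":{"type":"array","items":{"type":"object","properties":{"gripper":{"type":"number"},"offset":{"type":"array","items":{"type":"number"}},"rotation":{"type":"array","items":{"type":"number"}}}}},"newtons":{"type":"number"}},"required":["deltas"]}

```bash
mkdir -p pics
python3 - <<'E'
from workcell import manip, imaging
import cv2, numpy as np
o=manip.get_obs(); print({k:np.round(v,4).tolist() for k,v in o.items()})
for n in ("scene","top"):
    cv2.imwrite(f"pics/{n}0.png",imaging.camera(n))
    print(n,{k:np.round(v,4).tolist() for k,v in imaging.camera_model(n).items() if not isinstance(v,str)})
print({k:np.round(v,4).tolist() for k,v in imaging.camera_model("wrist").items() if not isinstance(v,str)})
E
```

```text
{'clock': 0.0, 'joint_pos': [1.3104, 0.3329, -0.0647, 1.4609, 0.0216, 1.3499, -0.0885], 'joint_velocities': [0.0013, -0.0013, 0.0003, 0.0016, -0.0011, -0.0006, 0.0006], 'tau': [0.0003, -62.5449, 0.0491, -39.1616, 0.0162, 0.0097, 0.0], 'position': [0.1471, -0.6071, 0.2415], 'ee_rot': [0.9929, 0.1186, -0.0001, -0.0007], 'ft_force': [-0.0215, 1.2797, -0.088], 'torque': [-0.0127, -0.0042, 0.0036], 'grasp_force': 0.0, 'grip_width': 0.9986}
scene {'camera_matrix': [[502.8442, 0.0, 320.1732], [0.0, 502.8442, 238.9149], [0.0, 0.0, 1.0]], 'world_to_cam': [[-0.6127, -0.7903, 0.0066, 0.4203], [0.4795, -0.3651, 0.798, -0.3051], [-0.6282, 0.4921, 0.6026, -0.9464], [0.0, 0.0, 0.0, 1.0]]}
top {'camera_matrix': [[538.0313, 0.0, 309.9369], [0.0, 538.0313, 239.1505], [0.0, 0.0, 1.0]], 'world_to_cam': [[0.0207, -0.9998, -0.0073, 0.1122], [0.9862, 0.0192, 0.1642, -0.549], [-0.164, -0.0106, 0.9864, -1.0864], [0.0, 0.0, 0.0, 1.0]]}
{'camera_matrix': [[342.5888, 0.0, 321.9987], [0.0, 342.5888, 235.8206], [0.0, 0.0, 1.0]], 'hand_eye': [[0.0005, 0.9578, 0.2873, 0.0742], [1.0, -0.0005, -0.0002, -0.0005], [-0.0001, 0.2873, -0.9578, -0.1316], [0.0, 0.0, 0.0, 1.0]]}
```

View pics/top0.png

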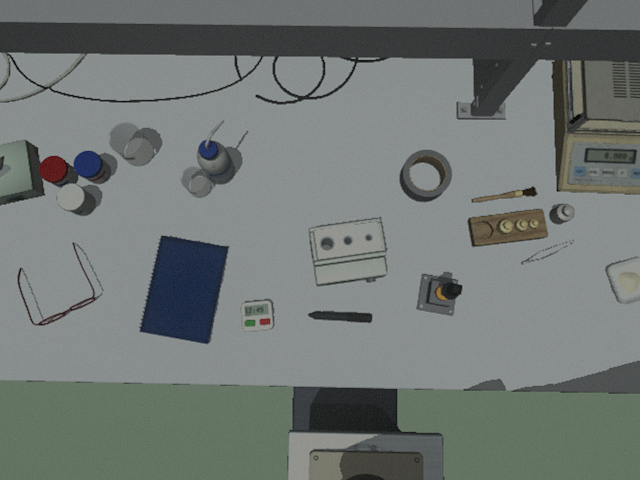

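View pics/scene0.png

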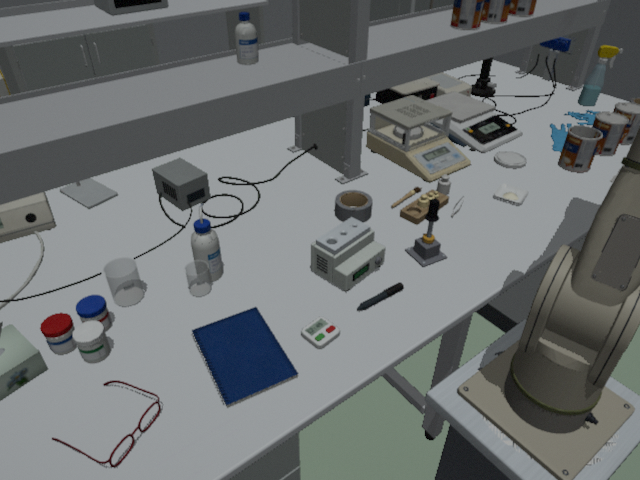

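Top view: the wells are at (327,243), (348,240) and (368,237). The stand plate is centred near (438,294) and the black grip near (452,291). In the scene view the rod stands at (430,225) and the heater at (345,250).

```bash
cat > h.py <<'E'
import numpy as np, cv2
from scipy.spatial.transform import Rotation as R
from workcell import manip, imaging
def ray(cam,px,z,pose=None):
    m=imaging.camera_model(cam); K=np.array(m["camera_matrix"])
    d=np.linalg.inv(K)@[px[0],px[1],1]; d=d*[1,-1,-1]
    if cam=="wrist":
        T=np.array(m["hand_eye"]); Rw=R.from_quat(pose[1]).as_matrix()
        o=Rw@T[:3,3]+pose[0]; d=Rw@T[:3,:3]@d
    else:
        T=np.linalg.inv(m["world_to_cam"]); o=T[:3,3]; d=T[:3,:3]@d
    return o+d*(z-o[2])/d[2]
def shot(name):
    o=manip.get_obs(); im=imaging.camera("wrist"); cv2.imwrite(f"pics/{name}.png",im)
    np.savez(f"pics/{name}.npz",p=o["position"],q=o["ee_rot"]); return im,(np.array(o["position"]),o["ee_rot"])
def load(name):
    d=np.load(f"pics/{name}.npz"); return d["p"],d["q"]
E
python3 - <<'E'
from h import *
for p in [(327,243.5),(347.5,240.5),(368.5,237.5)]: print(ray("top",p,.1).round(4))
print("plate",ray("top",(438,294),.006).round(4)); print("grip",ray("top",(452,291),.16).round(4))
print("timer etc", ray("top",(425,175),.04).round(3), ray("top",(310,315),.01).round(3),ray("top",(371,318),.01).round(3))
im=cv2.imread("pics/top0.png"); cv2.imwrite("pics/topc.png",cv2.resize(im[205:325,295:475],None,fx=4.4,fy=4.4,interpolation=cv2.INTER_CUBIC))
print(R.from_quat(manip.get_obs()["ee_rot"]).as_matrix().round(3))
E
```

```text
[0.5295 0.0883 0.1   ]
[0.5363 0.0474 0.1   ]
[0.5432 0.0055 0.1   ]
plate [ 0.4397 -0.1527  0.006 ]
grip [ 0.4352 -0.1436  0.16  ]
timer etc [ 0.693 -0.122  0.04 ] [0.389 0.12  0.01 ] [ 0.386 -0.009  0.01 ]
[[ 0.972  0.236 -0.   ]
 [ 0.236 -0.972  0.001]
 [-0.    -0.001 -1.   ]]
```

View pics/topc.png

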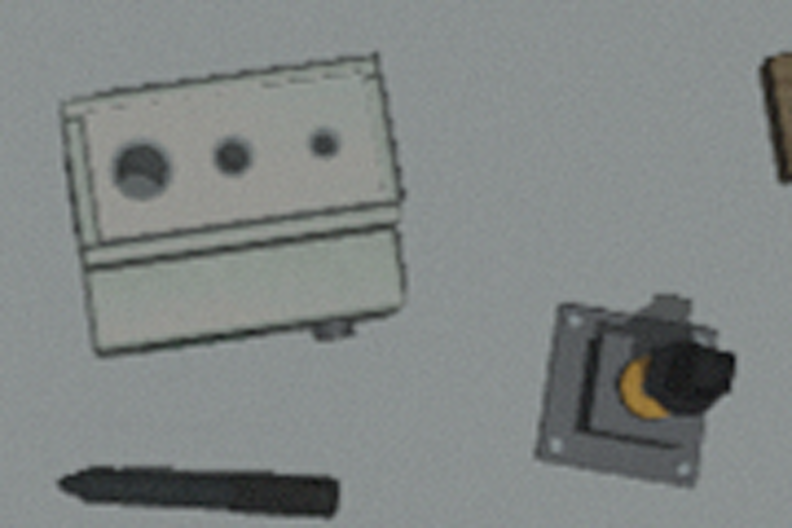

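>>> jog_arm(deltas=[{"offset":[0.026,-0.025,-0.006]},{"offset":[0.026,-0.025,-0.006]},{"offset":[0.026,-0.025,-0.006]},{"offset":[0.026,-0.025,-0.006]},{"offset":[0.026,-0.025,-0.006]},{"offset":[0.026,-0.025,-0.006]},{"offset":[0.026,-0.025,-0.006]},{"offset":[0.026,-0.025,-0.006]},{"offset":[0.026,-0.025,-0.006]},{"offset":[0.026,-0.025,-0.006]},{"offset":[0.026,-0.025,0]},{"offset":[0.026,-0.025,0]},{"offset":[0.026,-0.025,0]},{"offset":[0.026,-0.025,0]},{"offset":[0.026,-0.026,0]},{"offset":[0,0,0]}])

```text
schema error: expected keys gripper, offset, rotation
```

Run:
```python
from h import *
im,p=shot("w1"); print(p, manip.get_obs()["clock"], manip.get_obs()["ft_force"])
```

```text
(array([ 0.1471487 , -0.6071067 ,  0.24161017]), array([ 9.92938073e-01,  1.18632146e-01, -1.00559634e-04, -6.22625491e-04])) 0.15 [ 0.33631261 -0.32554412 -0.03445777]
```

View pics/w1.png

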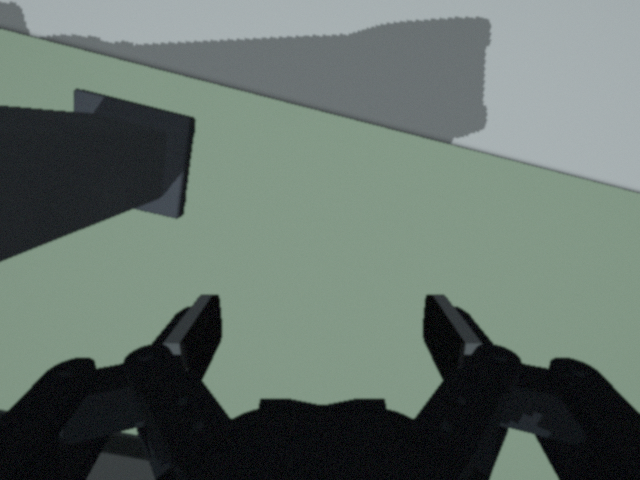

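The move was refused because every row needs all three keys. That picture is therefore from the start pose: bare bench edge, with the fingers at the lower left and right. I'll resend it.

>>> jog_arm(deltas=[{"gripper":1,"offset":[0.026,-0.025,-0.006],"rotation":[0,0,0]},{"gripper":1,"offset":[0.026,-0.025,-0.006],"rotation":[0,0,0]},{"gripper":1,"offset":[0.026,-0.025,-0.006],"rotation":[0,0,0]},{"gripper":1,"offset":[0.026,-0.025,-0.006],"rotation":[0,0,0]},{"gripper":1,"offset":[0.026,-0.025,-0.006],"rotation":[0,0,0]},{"gripper":1,"offset":[0.026,-0.025,-0.006],"rotation":[0,0,0]},{"gripper":1,"offset":[0.026,-0.025,-0.006],"rotation":[0,0,0]},{"gripper":1,"offset":[0.026,-0.025,-0.006],"rotation":[0,0,0]},{"gripper":1,"offset":[0.026,-0.025,-0.006],"rotation":[0,0,0]},{"gripper":1,"offset":[0.026,-0.025,-0.006],"rotation":[0,0,0]},{"gripper":1,"offset":[0.026,-0.025,0],"rotation":[0,0,0]},{"gripper":1,"offset":[0.026,-0.025,0],"rotation":[0,0,0]},{"gripper":1,"offset":[0.026,-0.025,0],"rotation":[0,0,0]},{"gripper":1,"offset":[0.026,-0.025,0],"rotation":[0,0,0]},{"gripper":1,"offset":[0.026,-0.026,0],"rotation":[0,0,0]},{"gripper":1,"offset":[0,0,0],"rotation":[0,0,0]},{"gripper":1,"offset":[0,0,0],"rotation":[0,0,0]}])

```text
clock: 1.85
position: [0.4377, -0.1497, 0.3021]
ee_rot: [0.993, 0.119, -0.0, 0.0]
ft_force: [0.1, -0.7, -0.4]
grip_width: 1.0
grasp_force: 0.0
```

Run:
```python
from h import *
im,p=shot("w2"); print(p, manip.get_obs()["clock"], manip.get_obs()["ft_force"])
```

```text
(array([ 0.43772521, -0.14971267,  0.30214097]), array([ 9.92836688e-01,  1.19479152e-01, -2.07013485e-04,  2.38974129e-05])) 1.9 [ 0.11841334 -0.15496302  0.17970733]
```

View pics/w2.png

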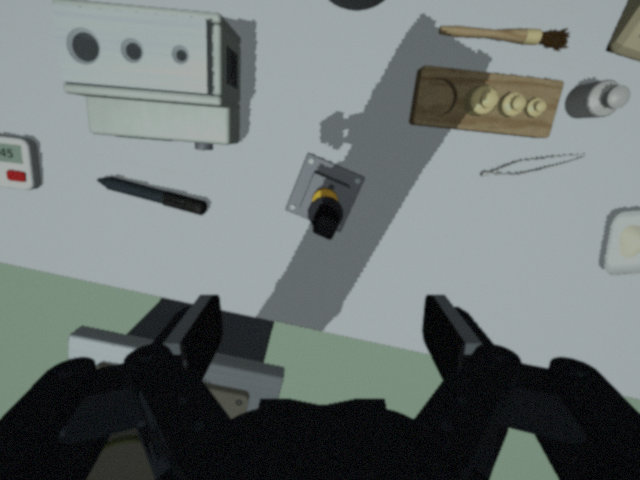

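The wrist view shows the stand at (326,190), the grip at about (325,222), the collar at (325,195) and the middle well at (133,51). I'll zoom in on the rod.

Run:
```python
from h import *
im=cv2.imread("pics/w2.png"); p=load("w2")
a=cv2.resize(im[145:250,275:375],None,fx=5.6,fy=5.6,interpolation=cv2.INTER_CUBIC)
cv2.imwrite("pics/w2c.png",cv2.convertScaleAbs(a,alpha=2.2,beta=10))
for px in [(83,46),(133,50.5),(180.5,54.5)]: print(ray("wrist",px,.1,p).round(4))
```

```text
[0.5307 0.088  0.1   ]
[0.5375 0.0454 0.1   ]
[0.5442 0.0046 0.1   ]
```

View pics/w2c.png

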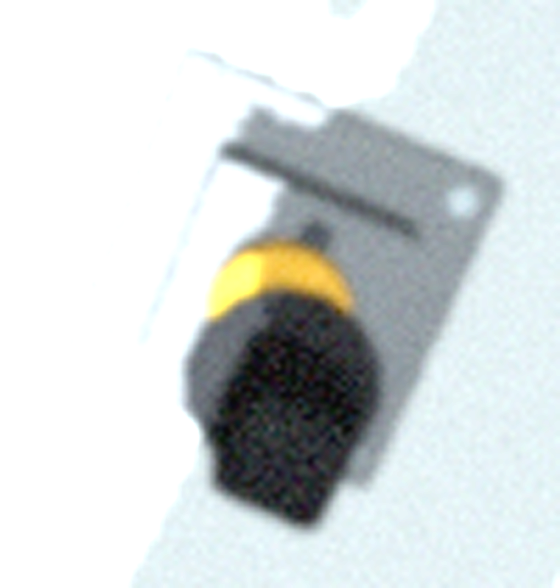

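Run:
```python
from h import *
p=load("w2")
f=lambda x,y,z: ray("wrist",(275+x/5.6,145+y/5.6),z,p)
print("guard",f(284,385,.116).round(4),"top",f(283,460,.166).round(4))
for a,b,z in [((215,485),(312,527),.166),((225,150),(415,232),.042)]:
    d=f(*b,z)-f(*a,z); print("edge",d.round(4),np.linalg.norm(d).round(4),np.degrees(np.arctan2(d[1],d[0])))
m=R.from_quat(p[1]).as_matrix(); print("tool x yaw",np.degrees(np.arctan2(m[1,0],m[0,0])),"tool y yaw",np.degrees(np.arctan2(m[1,1],m[0,1])))
print("stand plate far corner",f(497,180,.006),f(365,485,.006))
```

```text
guard [ 0.4391 -0.1526  0.116 ] top [ 0.4394 -0.1518  0.166 ]
edge [-0.0028 -0.0152  0.    ] 0.0155 -100.56651826076627
edge [-0.0069 -0.0416  0.    ] 0.0421 -99.40444793189779
tool x yaw 13.724088153291136 tool y yaw -76.2759118948288
stand plate far corner [ 0.47100847 -0.19444556  0.006     ] [ 0.39607783 -0.18380041  0.006     ]
```

>>> jog_arm(deltas=[{"gripper":1,"offset":[0.0007,0.0025,0.015],"rotation":[0,0,7.9]},{"gripper":1,"offset":[0,0,0.015],"rotation":[0,0,7.9]},{"gripper":1,"offset":[0,0,0.015],"rotation":[0,0,7.9]},{"gripper":0.6,"offset":[0,0,0.02],"rotation":[0,0,0]},{"gripper":0.6,"offset":[0,0,0.02],"rotation":[0,0,0]},{"gripper":0.6,"offset":[0,0,0.02],"rotation":[0,0,0]},{"gripper":0.6,"offset":[0,0,0.02],"rotation":[0,0,0]},{"gripper":0.6,"offset":[0,0,0.02],"rotation":[0,0,0]},{"gripper":0.6,"offset":[0,0,0.015],"rotation":[0,0,0]},{"gripper":0.6,"offset":[0,0,0.006],"rotation":[0,0,0]},{"gripper":0.6,"offset":[0,0,0],"rotation":[0,0,0]}])

```text
clock: 3.0
position: [0.4382, -0.1532, 0.1358]
ee_rot: [0.996, -0.089, -0.001, -0.0]
ft_force: [0.1, -0.1, -0.5]
grip_width: 0.597
grasp_force: 0.0
```

Run:
```python
from h import *
im,p=shot("w3"); print(p, manip.get_obs()["ft_force"])
```

```text
(array([ 0.43819835, -0.1531768 ,  0.13575772]), array([ 9.96068062e-01, -8.85885093e-02, -6.85954343e-04, -1.48969443e-04])) [ 0.24462738 -0.16486861 -0.51667581]
```

View pics/w3.png

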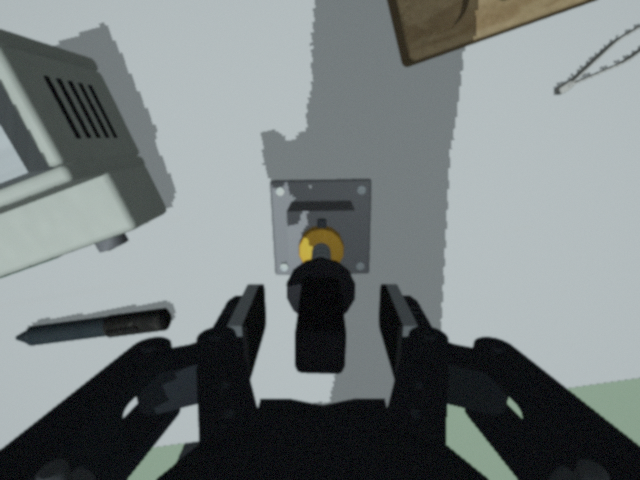

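The grip at (320,320) is centred between the fingers and squared up to the pads. I'll close on it now.

>>> jog_arm(deltas=[{"gripper":0,"offset":[0,0,0],"rotation":[0,0,0]},{"gripper":0,"offset":[0,0,0],"rotation":[0,0,0]},{"gripper":0,"offset":[0,0,0],"rotation":[0,0,0]},{"gripper":0,"offset":[0,0,0],"rotation":[0,0,0]},{"gripper":0,"offset":[0,0,0],"rotation":[0,0,0]},{"gripper":0,"offset":[0,0,0],"rotation":[0,0,0]},{"gripper":0,"offset":[0,0,0],"rotation":[0,0,0]},{"gripper":0,"offset":[0,0,0],"rotation":[0,0,0]}], newtons=60)

```text
clock: 3.85
position: [0.4395, -0.1526, 0.1371]
ee_rot: [0.996, -0.088, 0.001, 0.0]
ft_force: [-0.1, -0.5, 6.2]
grip_width: 0.2
grasp_force: 58.7
```

>>> jog_arm(deltas=[{"gripper":0,"offset":[0,0,-0.005],"rotation":[0,0,0]},{"gripper":0,"offset":[0,0,-0.01],"rotation":[0,0,0]},{"gripper":0,"offset":[0,0,-0.01],"rotation":[0,0,0]},{"gripper":0,"offset":[0,0,-0.01],"rotation":[0,0,0]},{"gripper":0,"offset":[0,0,-0.015],"rotation":[0,0,0]},{"gripper":0,"offset":[0,0,-0.015],"rotation":[0,0,0]},{"gripper":0,"offset":[0,0,-0.015],"rotation":[0,0,0]},{"gripper":0,"offset":[0,0,-0.015],"rotation":[0,0,0]},{"gripper":0,"offset":[0,0,-0.015],"rotation":[0,0,0]},{"gripper":0,"offset":[0,0,-0.015],"rotation":[0,0,0]},{"gripper":0,"offset":[0,0,-0.01],"rotation":[0,0,0]},{"gripper":0,"offset":[0,0,0],"rotation":[0,0,0]},{"gripper":0,"offset":[0,0,0],"rotation":[0,0,0]}])

```text
clock: 5.15
position: [0.4388, -0.1524, 0.2711]
ee_rot: [0.996, -0.088, -0.0, 0.0]
ft_force: [0.3, -0.2, -1.6]
grip_width: 0.203
grasp_force: 58.6
```

Run:
```python
from h import *
im,p=shot("w4"); print(p)
s=imaging.camera("scene"); cv2.imwrite("pics/s4.png",s)
a=cv2.resize(im,(400,300)); b=cv2.resize(s[130:300,300:470],(600,600))[:, :400]
b=cv2.resize(s[120:280,340:460],None,fx=3.6,fy=3.6,interpolation=cv2.INTER_CUBIC)[:576]
c=np.zeros((576,800,3),np.uint8); c[:300,:360]=cv2.resize(im,(360,300)); c[:b.shape[0],360:360+b.shape[1]]=b[:, :440]
cv2.imwrite("pics/c4.png",c)
m=R.from_quat(p[1]).as_matrix(); print(m.round(4))
w=np.array([.5372,.0462,p[0][2]]); print("rod->well via tcp, tool frame",m.T@(w-p[0]))
```

```text
(array([ 0.43882229, -0.15235474,  0.27106579]), array([ 9.96135487e-01, -8.78298626e-02, -8.43906714e-05,  1.70437059e-05]))
[[ 9.846e-01 -1.750e-01 -2.000e-04]
 [-1.750e-01 -9.846e-01 -0.000e+00]
 [-2.000e-04  0.000e+00 -1.000e+00]]
rod->well via tcp, tool frame [ 6.21166387e-02 -2.12705627e-01 -2.06333649e-05]
```

View pics/c4.png

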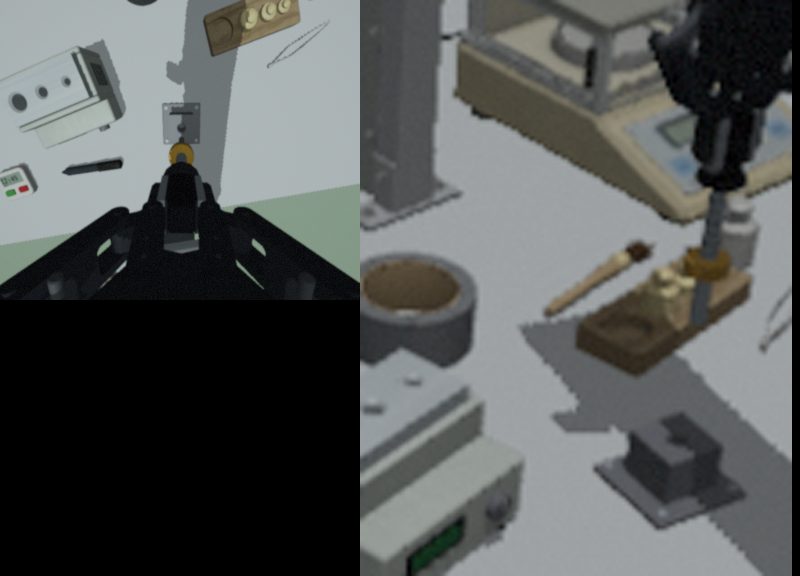

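The rod is held and hangs straight, with the tip visible in the wrist view. Next I'll carry it over the well, keeping the tip above the block.

>>> jog_arm(deltas=[{"gripper":0,"offset":[0.005,-0.017,0],"rotation":[0,0,0]},{"gripper":0,"offset":[0.005,-0.017,0],"rotation":[0,0,0]},{"gripper":0,"offset":[0.005,-0.017,0],"rotation":[0,0,0]},{"gripper":0,"offset":[0.005,-0.017,0],"rotation":[0,0,0]},{"gripper":0,"offset":[0.005,-0.017,0],"rotation":[0,0,0]},{"gripper":0,"offset":[0.005,-0.017,0],"rotation":[0,0,0]},{"gripper":0,"offset":[0.005,-0.017,0],"rotation":[0,0,0]},{"gripper":0,"offset":[0.005,-0.017,0],"rotation":[0,0,0]},{"gripper":0,"offset":[0.005,-0.017,0],"rotation":[0,0,0]},{"gripper":0,"offset":[0.005,-0.017,0],"rotation":[0,0,0]},{"gripper":0,"offset":[0.005,-0.017,0],"rotation":[0,0,0]},{"gripper":0,"offset":[0.005,-0.017,0],"rotation":[0,0,0]},{"gripper":0,"offset":[0.002,-0.009,0],"rotation":[0,0,0]},{"gripper":0,"offset":[0,0,0.01],"rotation":[0,0,0]},{"gripper":0,"offset":[0,0,0.01],"rotation":[0,0,0]},{"gripper":0,"offset":[0,0,0],"rotation":[0,0,0]},{"gripper":0,"offset":[0,0,0],"rotation":[0,0,0]}])

```text
clock: 6.95
position: [0.5369, 0.0455, 0.2508]
ee_rot: [0.996, -0.088, -0.0, 0.0]
ft_force: [0.4, -0.1, -0.6]
grip_width: 0.205
grasp_force: 58.7
```

Run:
```python
from h import *
im,p=shot("w5"); print(p)
s=imaging.camera("scene"); cv2.imwrite("pics/s5.png",s)
a=cv2.resize(im[170:290,260:380],None,fx=4,fy=4,interpolation=cv2.INTER_CUBIC)
b=cv2.resize(s[170:290,290:370],None,fx=4,fy=4,interpolation=cv2.INTER_CUBIC)
cv2.imwrite("pics/c5.png",cv2.convertScaleAbs(np.hstack([a,b]),alpha=1.5))
```

```text
(array([0.53689836, 0.04551133, 0.25083392]), array([ 9.96085333e-01, -8.83953208e-02, -4.39080698e-04,  2.89368292e-04]))
```

View pics/c5.png

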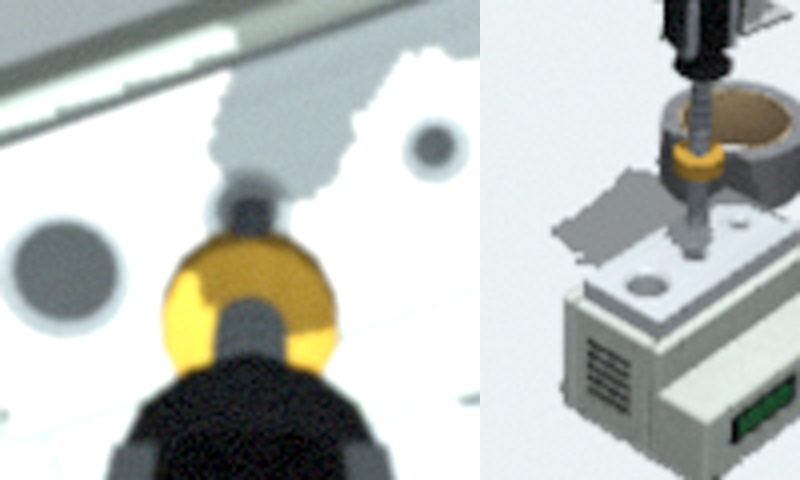

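The wrist crop shows the outer wells at (67,273) and (434,147), so the middle mouth is at about (250,210). The tip sits right over it. The scene crop agrees.

Run:
```python
from h import *
p=load("w5"); g=lambda x,y,z: ray("wrist",(260+x/4,170+y/4),z,p)
a,b,c=g(67,273,.1),g(251,209,.1),g(434,147,.1)
print(a.round(4),b.round(4),c.round(4),"mid",((a+c)/2).round(4),"sep",np.linalg.norm(a-c))
m=R.from_quat(p[1]).as_matrix(); tip=p[0]+m@[0,0,.131]; print("tip",tip.round(4))
M=imaging.camera_model("wrist"); T=np.array(M["hand_eye"]); 
for z in (.131,.1,.088):
  q=np.linalg.inv(T)@[0,0,z,1]; u=np.array(M["camera_matrix"])@(q[:3]*[1,-1,-1]); u=u[:2]/u[2]; print(z,(u-[260,170])*4)
print("tool shift",m.T@((a+c)/2-tip))
```

```text
[0.5309 0.0869 0.1   ] [0.538  0.0454 0.1   ] [0.5445 0.0052 0.1   ] mid [0.5377 0.0461 0.1   ] sep 0.08282107163343906
tip [0.5368 0.0454 0.1198]
0.131 [251.94499371 239.81109088]
0.1 [252.44497801 287.14021664]
0.088 [252.67293939 308.71931993]
tool shift [ 0.0008193  -0.00078134  0.01983282]
```

>>> jog_arm(deltas=[{"gripper":0,"offset":[0.0008,-0.0008,0.004],"rotation":[0,0,0]},{"gripper":0,"offset":[0,0,0.004],"rotation":[0,0,0]},{"gripper":0,"offset":[0,0,0.004],"rotation":[0,0,0]},{"gripper":0,"offset":[0,0,0.003],"rotation":[0,0,0]},{"gripper":0,"offset":[0,0,0.003],"rotation":[0,0,0]},{"gripper":0,"offset":[0,0,0.003],"rotation":[0,0,0]},{"gripper":0,"offset":[0,0,0.002],"rotation":[0,0,0]},{"gripper":0,"offset":[0,0,0],"rotation":[0,0,0]}])

```text
clock: 7.85
position: [0.5381, 0.047, 0.228]
ee_rot: [0.996, -0.088, -0.0, 0.0]
ft_force: [-0.6, -0.9, -1.0]
grip_width: 0.205
grasp_force: 58.7
```

>>> jog_arm(deltas=[{"gripper":0,"offset":[0,0,0.002],"rotation":[0,0,0]},{"gripper":0,"offset":[0,0,0.002],"rotation":[0,0,0]},{"gripper":0,"offset":[0,0,0.002],"rotation":[0,0,0]},{"gripper":0,"offset":[0,0,0.002],"rotation":[0,0,0]},{"gripper":0,"offset":[0,0,0],"rotation":[0,0,0]}])

```text
clock: 8.35
position: [0.5381, 0.047, 0.2199]
ee_rot: [0.996, -0.088, -0.0, 0.0]
ft_force: [0.7, -1.5, -1.5]
grip_width: 0.2
grasp_force: 58.6
```

The tip is 11 mm below the mouth with no resistance, so it is in the well. I'll continue down until the collar lands.

>>> jog_arm(deltas=[{"gripper":0,"offset":[0,0,0.003],"rotation":[0,0,0]},{"gripper":0,"offset":[0,0,0.003],"rotation":[0,0,0]},{"gripper":0,"offset":[0,0,0.003],"rotation":[0,0,0]},{"gripper":0,"offset":[0,0,0.003],"rotation":[0,0,0]},{"gripper":0,"offset":[0,0,0.003],"rotation":[0,0,0]},{"gripper":0,"offset":[0,0,0.003],"rotation":[0,0,0]},{"gripper":0,"offset":[0,0,0.003],"rotation":[0,0,0]},{"gripper":0,"offset":[0,0,0],"rotation":[0,0,0]}])

```text
clock: 9.15
position: [0.538, 0.0471, 0.1988]
ee_rot: [0.996, -0.088, -0.0, 0.0]
ft_force: [-0.4, -1.6, -2.9]
grip_width: 0.204
grasp_force: 58.7
```

>>> jog_arm(deltas=[{"gripper":0,"offset":[0,0.0003,0.003],"rotation":[0,0,0]},{"gripper":0,"offset":[0,0,0.003],"rotation":[0,0,0]},{"gripper":0,"offset":[0,0,0.003],"rotation":[0,0,0]},{"gripper":0,"offset":[0,0,0.003],"rotation":[0,0,0]},{"gripper":0,"offset":[0,0,0.002],"rotation":[0,0,0]},{"gripper":0,"offset":[0,0,0],"rotation":[0,0,0]}])

```text
clock: 9.75
position: [0.5382, 0.0469, 0.1852]
ee_rot: [0.996, -0.088, 0.0, -0.0]
ft_force: [0.2, -0.4, 0.2]
grip_width: 0.202
grasp_force: 59.1
```

>>> jog_arm(deltas=[{"gripper":0,"offset":[0,0,0.001],"rotation":[0,0,0]},{"gripper":0,"offset":[0,0,0.001],"rotation":[0,0,0]},{"gripper":0,"offset":[0,0,0.001],"rotation":[0,0,0]},{"gripper":0,"offset":[0,0,0],"rotation":[0,0,0]}])

```text
clock: 10.15
position: [0.5382, 0.0469, 0.1823]
ee_rot: [0.996, -0.088, 0.0, -0.0]
ft_force: [-1.0, -1.0, 3.1]
grip_width: 0.206
grasp_force: 59.4
```

>>> jog_arm(deltas=[{"gripper":0,"offset":[0,0,0.001],"rotation":[0,0,0]},{"gripper":0,"offset":[0,0,0.001],"rotation":[0,0,0]},{"gripper":0,"offset":[0,0,0],"rotation":[0,0,0]}])

```text
clock: 10.45
position: [0.5382, 0.0469, 0.1802]
ee_rot: [0.996, -0.088, 0.0, -0.0]
ft_force: [-1.0, -0.4, 3.1]
grip_width: 0.204
grasp_force: 59.3
```

>>> jog_arm(deltas=[{"gripper":0,"offset":[0,0,0.001],"rotation":[0,0,0]},{"gripper":0,"offset":[0,0,0.001],"rotation":[0,0,0]},{"gripper":0,"offset":[0,0,0],"rotation":[0,0,0]}])

```text
clock: 10.75
position: [0.5381, 0.0469, 0.1781]
ee_rot: [0.996, -0.088, -0.0, -0.0]
ft_force: [-1.1, -0.3, 2.8]
grip_width: 0.199
grasp_force: 59.3
```

>>> jog_arm(deltas=[{"gripper":0,"offset":[0,0,0.001],"rotation":[0,0,0]},{"gripper":0,"offset":[0,0,0.001],"rotation":[0,0,0]},{"gripper":0,"offset":[0,0,0.001],"rotation":[0,0,0]},{"gripper":0,"offset":[0,0,0],"rotation":[0,0,0]}])

```text
clock: 11.15
position: [0.5382, 0.0469, 0.1751]
ee_rot: [0.996, -0.088, 0.0, -0.0]
ft_force: [0.3, 0.3, 2.2]
grip_width: 0.202
grasp_force: 59.3
```

>>> jog_arm(deltas=[{"gripper":0,"offset":[0,0,0.001],"rotation":[0,0,0]},{"gripper":0,"offset":[0,0,0.001],"rotation":[0,0,0]},{"gripper":0,"offset":[0,0,0.001],"rotation":[0,0,0]},{"gripper":0,"offset":[0,0,0],"rotation":[0,0,0]}])

```text
clock: 11.55
position: [0.5381, 0.0469, 0.1721]
ee_rot: [0.996, -0.088, -0.0, 0.0]
ft_force: [-0.6, 1.1, 2.3]
grip_width: 0.205
grasp_force: 59.3
```

>>> jog_arm(deltas=[{"gripper":0,"offset":[0,0,0.001],"rotation":[0,0,0]},{"gripper":0,"offset":[0,0,0.001],"rotation":[0,0,0]},{"gripper":0,"offset":[0,0,0.001],"rotation":[0,0,0]},{"gripper":0,"offset":[0,0,0],"rotation":[0,0,0]}])

```text
clock: 11.95
position: [0.5381, 0.0468, 0.1691]
ee_rot: [0.996, -0.088, -0.0, -0.0]
ft_force: [-0.1, 0.3, 2.3]
grip_width: 0.202
grasp_force: 59.3
```

>>> jog_arm(deltas=[{"gripper":0,"offset":[0,0,0.001],"rotation":[0,0,0]},{"gripper":0,"offset":[0,0,0.001],"rotation":[0,0,0]},{"gripper":0,"offset":[0,0,0.001],"rotation":[0,0,0]},{"gripper":0,"offset":[0,0,0],"rotation":[0,0,0]}])

```text
clock: 12.35
position: [0.5381, 0.0468, 0.1661]
ee_rot: [0.996, -0.088, -0.0, -0.0]
ft_force: [-0.2, 0.8, 2.2]
grip_width: 0.202
grasp_force: 59.3
```

>>> jog_arm(deltas=[{"gripper":0,"offset":[0,0,0.001],"rotation":[0,0,0]},{"gripper":0,"offset":[0,0,0.001],"rotation":[0,0,0]},{"gripper":0,"offset":[0,0,0.001],"rotation":[0,0,0]},{"gripper":0,"offset":[0,0,0],"rotation":[0,0,0]}])

```text
clock: 12.75
position: [0.5381, 0.0468, 0.1631]
ee_rot: [0.996, -0.088, -0.0, 0.0]
ft_force: [-1.0, 0.6, 1.8]
grip_width: 0.202
grasp_force: 59.3
```

>>> jog_arm(deltas=[{"gripper":0,"offset":[0,0,0.001],"rotation":[0,0,0]},{"gripper":0,"offset":[0,0,0.001],"rotation":[0,0,0]},{"gripper":0,"offset":[0,0,0.001],"rotation":[0,0,0]},{"gripper":0,"offset":[0,0,0],"rotation":[0,0,0]}])

```text
clock: 13.15
position: [0.5381, 0.0468, 0.1601]
ee_rot: [0.996, -0.088, -0.0, 0.0]
ft_force: [-0.1, 0.9, 2.5]
grip_width: 0.202
grasp_force: 59.3
```

>>> jog_arm(deltas=[{"gripper":0,"offset":[0,0,0.001],"rotation":[0,0,0]},{"gripper":0,"offset":[0,0,0.001],"rotation":[0,0,0]},{"gripper":0,"offset":[0,0,0.001],"rotation":[0,0,0]},{"gripper":0,"offset":[0,0,0],"rotation":[0,0,0]}])

```text
clock: 13.55
position: [0.5381, 0.0468, 0.1571]
ee_rot: [0.996, -0.088, -0.0, -0.0]
ft_force: [-0.3, 1.7, 3.3]
grip_width: 0.208
grasp_force: 59.3
```

>>> jog_arm(deltas=[{"gripper":0,"offset":[0,0,0.001],"rotation":[0,0,0]},{"gripper":0,"offset":[0,0,0.001],"rotation":[0,0,0]},{"gripper":0,"offset":[0,0,0.001],"rotation":[0,0,0]},{"gripper":0,"offset":[0,0,0],"rotation":[0,0,0]}])

```text
clock: 13.95
position: [0.5381, 0.0468, 0.1541]
ee_rot: [0.996, -0.088, -0.0, -0.0]
ft_force: [-1.0, 1.4, 1.9]
grip_width: 0.201
grasp_force: 59.3
```

>>> jog_arm(deltas=[{"gripper":0,"offset":[0,0,0.001],"rotation":[0,0,0]},{"gripper":0,"offset":[0,0,0.001],"rotation":[0,0,0]},{"gripper":0,"offset":[0,0,0.001],"rotation":[0,0,0]},{"gripper":0,"offset":[0,0,0],"rotation":[0,0,0]}])

```text
clock: 14.35
position: [0.5383, 0.0468, 0.1514]
ee_rot: [0.996, -0.088, 0.0, 0.0]
ft_force: [-0.5, -0.4, 6.0]
grip_width: 0.204
grasp_force: 59.6
```

>>> jog_arm(deltas=[{"gripper":0,"offset":[0,0,0.0005],"rotation":[0,0,0]},{"gripper":0,"offset":[0,0,0.0005],"rotation":[0,0,0]},{"gripper":0,"offset":[0,0,0],"rotation":[0,0,0]}])

```text
clock: 14.65
position: [0.5384, 0.0468, 0.1513]
ee_rot: [0.996, -0.088, 0.0, 0.0]
ft_force: [-3.4, -1.3, 14.2]
grip_width: 0.201
grasp_force: 61.0
```

The rod has bottomed out: 14 N with no further travel, about 79.7 mm deep. I'll ease the load off a little and then open the gripper.

>>> jog_arm(deltas=[{"gripper":0,"offset":[0,0,-0.0006],"rotation":[0,0,0]},{"gripper":0,"offset":[0,0,0],"rotation":[0,0,0]},{"gripper":0.28,"offset":[0,0,0],"rotation":[0,0,0]},{"gripper":0.35,"offset":[0,0,0],"rotation":[0,0,0]},{"gripper":0.5,"offset":[0,0,0],"rotation":[0,0,0]},{"gripper":0.6,"offset":[0,0,0],"rotation":[0,0,0]},{"gripper":0.6,"offset":[0,0,0],"rotation":[0,0,0]},{"gripper":0.6,"offset":[0,0,0],"rotation":[0,0,0]},{"gripper":0.6,"offset":[0,0,0],"rotation":[0,0,0]}], newtons=20)

```text
clock: 15.55
position: [0.5381, 0.0468, 0.1509]
ee_rot: [0.996, -0.088, 0.0, 0.0]
ft_force: [-0.5, -0.6, 0.2]
grip_width: 0.597
grasp_force: 0.0
```

>>> jog_arm(deltas=[{"gripper":0.6,"offset":[0,0,-0.01],"rotation":[0,0,0]},{"gripper":0.6,"offset":[0,0,-0.015],"rotation":[0,0,0]},{"gripper":0.6,"offset":[0,0,-0.02],"rotation":[0,0,0]},{"gripper":0.6,"offset":[0,0,-0.02],"rotation":[0,0,0]},{"gripper":0.6,"offset":[0,0,-0.02],"rotation":[0,0,0]},{"gripper":0.6,"offset":[0,0,-0.02],"rotation":[0,0,0]},{"gripper":0.6,"offset":[0,0,-0.02],"rotation":[0,0,0]},{"gripper":0.6,"offset":[0,0,0],"rotation":[0,0,0]},{"gripper":0.6,"offset":[0,0,0],"rotation":[0,0,0]}])

```text
clock: 16.45
position: [0.5383, 0.047, 0.2769]
ee_rot: [0.996, -0.088, 0.001, 0.0]
ft_force: [-0.4, 0.2, -0.3]
grip_width: 0.599
grasp_force: 0.0
```

Run:
```python
from h import *
im,p=shot("w6"); s=imaging.camera("scene"); print(manip.get_obs()["clock"])
b=cv2.resize(s[170:290,290:390],None,fx=4,fy=4,interpolation=cv2.INTER_CUBIC)
a=cv2.resize(im,None,fx=.625,fy=.625); c=np.zeros((480,800,3),np.uint8); c[:300,:400]=a; c[:,400:]=b
cv2.imwrite("pics/c6.png",cv2.convertScaleAbs(c,alpha=1.4))
```

```text
16.55
```

View pics/c6.png

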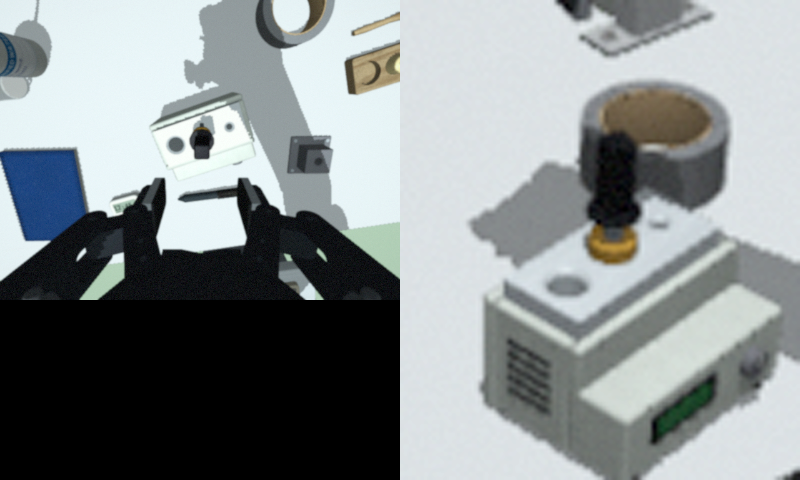

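The rod stands upright in the middle well, with the collar at (612,243) flat on the block. The bystanders haven't moved and the gripper is clear.

```bash
python3 -c "
from workcell import workorder; print(workorder.hand_in())"
```

```text
the job is handed in; nothing more can be done
None
```

The job is handed in: the dip rod stands upright on the bottom of the middle well, felt at about 80 mm deep (14 N at most), with the collar resting on the block's top face and nothing else on the bench touched.

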